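# Reload the press's air box

## Task

Open the air box of the snap press: press in the orange release tab, pivot the blue cover up out of its frame and lay it flat, right way up, on the black mat. Sort the green canisters by weight, since full and spent ones look alike: stand every full (heavy) one upright in the open bay of the air box and every spent (light) one upright in the red tray, and leave the other things on the bench where they are. Then fit the cover back, tongues first and the tab held in as it swings down, so that it lies flush in its frame and the tab has sprung out to latch it.

Things in the scene. Friction and masses are not known exactly. Their poses are not given: they have to be found in the camera images.
- air_box: Grey fixed box, 164 (x) x 128 (y) x 84 mm, gauge on its -x end. Origin: centre of its underside. Bay under the cover: 120 (x) x 96 (y) mm, floor 6 mm above the bench, room for two canisters side by side along x; end blocks 50 mm tall, side walls 78 mm with an 84 mm rim (112 mm apart). Outside the bay, lips overhang from x = -68 mm (z 74 to 84) and x = +66 mm (z 76 to 84).
- bay_floor (a point): Centre of the bay's floor, 6 mm above the bench; axes as the air box.
- far_slot (a point): Middle of the inner lower edge of the lip at the +x end of the air box (66 mm from its centre, 76 mm up), under which the cover's tongues sit and about which the cover pivots (the line runs along y).
- cover_centre (a point): Cover: blue plate 127 (x) x 104 (y) x 6 mm, 0.17 kg, on two 12 mm ribs; the point is the centre of the plate's underside; seated, it is 78 mm above the air box's origin with the same axes. Tongues at its +x end go under the box's +x lip, the tab latches at -x. To free it: pinch tab and rib, swing the tab end up 0.35 rad about the +x end, draw it 25 mm along its own -x. To refit: the reverse.
- cover_grip (a point): Midway between tab (pressed) and grip rib: 46.8 mm toward -x from the cover's centre, 13 mm above the plate's upper face. Pinch along the cover's x: orange tab (30 wide, 4 mm thick) on the -x side, fixed blue rib (30 wide, 6 mm thick) on the +x side, both 26 mm tall above the plate; 32.5 mm over both, 25.5 mm with the tab fully in.
- cover_tongue (a point): Middle of the cover's two tongues, 66 mm toward +x from the cover's centre and 4 mm below the plate's underside; the tongues end 72.5 mm from the centre.
- tab (a joint): Travel of the orange release tab toward the cover's middle (its +x), m: 0 sprung out (its toe under the box's -x lip, 5 mm overlap), 0.007 fully pressed. 4 N to start it, 9 N fully in; it springs back. Clear of the lip beyond 0.0055; the toe is square, so it must be held in as the cover goes down too.
- mat_top (a point): Centre of the upper face of the black rubber mat on which the cover goes, 160 (x) x 130 (y) x 3 mm, fixed.
- spent_tray: Red fixed open tray, 94 (x) x 150 (y) x 24 mm, walls and floor 5 mm; origin at the centre of its underside. Two canisters stand in it side by side along y.
- canister_1_centre (a point): Canister: green body 52 mm across, 45 mm tall, white band, with a metal neck 26 mm across, 24 mm tall (69 mm in all); absent in some runs. Full (about 0.42 kg) or spent (about 0.15 kg), alike to the eye; the number in the name tells nothing. Grasp the neck from above. The point is on its axis, half-way up (34.5 mm above its foot); z up.
- canister_2_centre (a point): Canister: green body 52 mm across, 45 mm tall, white band, with a metal neck 26 mm across, 24 mm tall (69 mm in all); absent in some runs. Full (about 0.42 kg) or spent (about 0.15 kg), alike to the eye; the number in the name tells nothing. Grasp the neck from above. The point is on its axis, half-way up (34.5 mm above its foot); z up.
- canister_3_centre (a point): Canister: green body 52 mm across, 45 mm tall, white band, with a metal neck 26 mm across, 24 mm tall (69 mm in all); absent in some runs. Full (about 0.42 kg) or spent (about 0.15 kg), alike to the eye; the number in the name tells nothing. Grasp the neck from above. The point is on its axis, half-way up (34.5 mm above its foot); z up.
- canister_4_centre (a point): Canister: green body 52 mm across, 45 mm tall, white band, with a metal neck 26 mm across, 24 mm tall (69 mm in all); absent in some runs. Full (about 0.42 kg) or spent (about 0.15 kg), alike to the eye; the number in the name tells nothing. Grasp the neck from above. The point is on its axis, half-way up (34.5 mm above its foot); z up.
- oil_bottle: Bystander: small cream oiler with a red spout, 42 mm across, 124 mm tall; origin at its foot.
- spool_blue: Bystander: spool of blue thread, 33 mm across, 55 mm tall; origin at its foot.

How it is judged (in metres and radians):
On the way, in this order (a step that is already met when the one before it is completed fails the run):
1. the release tab is pressed in while the cover sits in its frame (value of joint tab above 0.0045 m and distance between cover_tongue and far_slot below 0.015 m and angle between cover_centre's own z axis and vertical below 0.12 rad), for 0.05 s.
2. the cover is pivoted up by its tab end, its tongues still at the far lip (angle between cover_centre's own z axis and vertical above 0.17 rad and distance between cover_tongue and far_slot below 0.015 m), for 0.05 s.
3. the cover lies flat on the mat (horizontal distance between cover_centre and mat_top below 0.045 m and angle between cover_centre's own z axis and vertical below 0.1 rad and z of cover_centre in the frame of mat_top between 0.005 and 0.02 m), for 0.2 s.
At the end, for the whole second after the job is handed in: The cover is back in its frame, flush (within 3 mm, tilt under 0.04 rad), its tab sprung out; every full canister stands on the bay's floor, every spent one on the red tray's floor, upright (tilt under 0.15 rad). Full or spent is told by the weight it bears on its floor: over or under 2.6 N (horizontal distance between cover_centre and bay_floor below 0.008 m and angle between cover_centre's own z axis and vertical below 0.04 rad and z of cover_centre in the frame of bay_floor between 0.069 and 0.075 m and value of joint tab below 0.002 m and angle between each of canister_1_centre, canister_2_centre, canister_3_centre, canister_4_centre's own z axis and vertical below 0.15 rad and ((x of canister_1_centre in the frame of bay_floor between -0.038 and 0.038 m and y of canister_1_centre in the frame of bay_floor between -0.026 and 0.026 m and z of canister_1_centre in the frame of bay_floor between 0.028 and 0.041 m and contact force between canister_1 and air_box above 2.6 N) or (x of canister_1_centre in the frame of spent_tray between -0.022 and 0.022 m and y of canister_1_centre in the frame of spent_tray between -0.05 and 0.05 m and z of canister_1_centre in the frame of spent_tray between 0.028 and 0.048 m and contact force between canister_1 and spent_tray below 2.6 N)) and ((x of canister_2_centre in the frame of bay_floor between -0.038 and 0.038 m and y of canister_2_centre in the frame of bay_floor between -0.026 and 0.026 m and z of canister_2_centre in the frame of bay_floor between 0.028 and 0.041 m and contact force between canister_2 and air_box above 2.6 N) or (x of canister_2_centre in the frame of spent_tray between -0.022 and 0.022 m and y of canister_2_centre in the frame of spent_tray between -0.05 and 0.05 m and z of canister_2_centre in the frame of spent_tray between 0.028 and 0.048 m and contact force between canister_2 and spent_tray below 2.6 N)) and ((x of canister_3_centre in the frame of bay_floor between -0.038 and 0.038 m and y of canister_3_centre in the frame of bay_floor between -0.026 and 0.026 m and z of canister_3_centre in the frame of bay_floor between 0.028 and 0.041 m and contact force between canister_3 and air_box above 2.6 N) or (x of canister_3_centre in the frame of spent_tray between -0.022 and 0.022 m and y of canister_3_centre in the frame of spent_tray between -0.05 and 0.05 m and z of canister_3_centre in the frame of spent_tray between 0.028 and 0.048 m and contact force between canister_3 and spent_tray below 2.6 N)) and ((x of canister_4_centre in the frame of bay_floor between -0.038 and 0.038 m and y of canister_4_centre in the frame of bay_floor between -0.026 and 0.026 m and z of canister_4_centre in the frame of bay_floor between 0.028 and 0.041 m and contact force between canister_4 and air_box above 2.6 N) or (x of canister_4_centre in the frame of spent_tray between -0.022 and 0.022 m and y of canister_4_centre in the frame of spent_tray between -0.05 and 0.05 m and z of canister_4_centre in the frame of spent_tray between 0.028 and 0.048 m and contact force between canister_4 and spent_tray below 2.6 N))); the robot touches nothing.
It fails at once if a bystander (oil bottle, blue spool) is moved by more than 3 cm (distance of any of oil_bottle, spool_blue from where it was at the start of the episode above 0.03 m).
Of canister_1, canister_2, canister_3, canister_4 only 3 to 4 are there at a start; the rules pass over those that are not, and their reading is None.
At some moment in a run one of canister_1, canister_2, canister_3, canister_4 may be knocked a few centimetres aside while the robot is not near it.
It also fails if it takes over 210 s, if anything falls off the work surface, if the arm or the gripper's body presses on something with over 40 N, if the wrist force passes 120 N, or if a joint passes its speed limit or range.

## Robot

A 7-joint arm with a two-finger parallel gripper is mounted at the origin on a cart in front of the work surface, level with it; the furniture and walls round the work are solid. World frame = base frame: x ahead of the robot, y to its left, z up, the work surface at z = 0. Lengths are in mm, angles in rad, forces in N, time in s.
With the tool pointing down it reaches from about 400 to 875 mm from the base axis. Payload 19.3 kg.
Tool frame: the origin (TCP) lies at the centre of the arm's flange, where the gripper is bolted on; the fingertips stand 173 mm ahead of it and the grasp point (between the pads) lies 155 mm ahead of it; z points along the fingers, y is the line along which they close (so a half turn about z gives the same grasp; the last joint's range is limited). The gripper opens to 85 mm and grips with 20 to 120 N. Pads are 22 mm wide; open, the fingers measure 114 mm over their backs; the gripper's body (76 mm by 85 mm) begins 54 mm behind the grasp point. The pads swing forward as they close: fully open they stand 13 mm farther back than shut.
Start: joints at [1.237, 0.521, -0.036, 1.599, 0.021, 1.021, -0.113], TCP at [162.942, -603.382, 404.691] pointing down, gripper open.
Joint ranges: [-2.91, 2.91], [-0.3, 2.13], [-1.5, 1.42], [0.17, 2.43], [-1.26, 4.41], [0.16, 1.93], [-2.52, 2.52]. Speed limits (rad/s): [1.89, 1.89, 2.39, 2.39, 3.01, 3.01, 3.01].

## Interface

Orientations are given as [roll, pitch, yaw] about the fixed x, y, z axes, in that order (R = Rz(yaw) Ry(pitch) Rx(roll)).
In Python, from plant import get_state, capture, hand_in gives the robot as it stands.
- The arm moves only by the tool carry_out, never from a script. Its argument "plan" is a list of rows, each a list of 7 numbers: the shift along the tool's x, y, z normalised to -1 to 1, where 1 is 0.15 m, then the turn, a rotation vector about the tool's x, y, z normalised to -1 to 1, where 1 is pi rad, then the opening, from 0 (shut) to 1 (fully open). In form: [[tx, ty, tz, wx, wy, wz, grip], ...]. A call has 1 to 20 rows; each row shifts and turns the commanded pose from where the row before left it, along the tool's axes as they then stand; what a row does not reach is not made up. A row lasts 1/12 s, in which the tool goes at most 41.7 mm and 7.16 degrees, less where a joint would pass 70% of its speed; a pose out of reach is approached as far as the arm can. A call with a number of a shift or a turn outside -1 to 1 is refused whole. A call with a gripper value outside its range is refused whole. The fingers move at their own pace and stop on an object; "force" is the grip in N (left out, the last holds). Time passes only in rows, so rows that do not move let the fingers close. It gives the time, the measured TCP pose, the force and the opening at its end, in the units of the state.
- get_state(): the state, without advancing time (a new reading comes with each control period).
- capture(name): name is "scene" or "top"; returns a dict with "img" (384x512x3 uint8, blue, green, red), "range_z" (384x512 float32, mm along the optical axis (not along the pixel's ray), 0 where there is no reading), "K" (3x3 intrinsics, pixels), "world_from_camera" (4x4, takes a point from camera to world coordinates). Camera axes: x right, y down, z forward; pixel columns grow to the right and rows downward; lengths in mm; the calibration is good to about 2 mm. A picture is of the moment at which its call begins.
- hand_in(): hands the job in, once; it reports no verdict.
The state is a dict: "t": time; "qpos": joint angles; "joint_velocities": joint speeds; "effort": joint torques, N m; "eef_pos": TCP position; "tool_rot": TCP orientation; "force": force on the tool from outside, world axes, zero at the start; "torque": the same for the moment, N m; "width": opening from 0.0 (shut) to 1.0 (fully open).
Only numpy, scipy, OpenCV 4.12 (cv2) and the standard library are available. Lean on these libraries where they do the work, as an engineer would, in place of code of your own. Each camera call takes 0.05 s, during which the arm holds its last target. There are 200 camera calls.

## Working session

There is one attempt and no reset: what is moved stays moved. The work goes in short steps, Python scripts to look and compute and a tool call to move; the robot and the scene stay as the last step left them, time stands still between calls to the robot, and variables do not carry over. Pictures are saved under pics/ and viewed, on a budget of 14 in all, crops included, one or two more only if the job needs it, and the job is handed in when it is done.

Besides the shell and the picture viewer there is one more tool, called as name(argument=value, ...), one argument or row to a line, values as JSON. carry_out: Moves the arm, as the interface text tells. Scaled input: -1 to 1 covers 0.15 m each way for a shift and pi rad each way for a turn. Its arguments: {"type":"object","properties":{"plan":{"type":"array"},"force":{"type":"number"}},"required":["plan"]}

```bash
ls; mkdir -p pics; python3 - <<'E'
from plant import *
import cv2,numpy as np
s=get_state();print(s)
for n in("scene","top"):
    c=capture(n);cv2.imwrite(f"pics/{n}0.png",c["img"]);np.savez(f"{n}0.npz",**c);print(n,c["K"],c["world_from_camera"])
E
```

```text
pics
{'t': 0.0, 'qpos': array([ 1.23678024,  0.52200206, -0.03630831,  1.59999872,  0.02117959,
        1.02110395, -0.11279594]), 'joint_velocities': array([ 7.74161842e-05, -1.34445702e-03, -7.61728931e-05, -1.04263161e-04,
       -2.34843519e-03, -7.93552379e-04,  4.37870358e-04]), 'effort': array([ 3.34069864e-04, -9.27095819e+01,  1.97908625e+00, -3.69924617e+01,
        1.77158369e-02,  8.10336380e-03,  4.86588272e-05]), 'eef_pos': array([ 162.91347741, -603.24784226,  404.13660238]), 'tool_rot': array([-3.14046717e+00,  7.28871555e-05,  2.63782813e-01]), 'force': array([ 0.21280206,  0.04389333, -0.70466333]), 'torque': array([-0.01033926,  0.03200723,  0.00346485]), 'width': 0.99641227545508}
scene [[388.81375771   0.         250.56299636]
 [  0.         388.81375771 195.97613964]
 [  0.           0.           1.        ]] [[-8.58332686e-01 -3.04599173e-01  4.12897498e-01  1.69719476e+02]
 [-5.12922580e-01  5.30154269e-01 -6.75164334e-01  8.69165419e+02]
 [-1.32448735e-02 -7.91300066e-01 -6.11284531e-01  7.19343535e+02]
 [ 0.00000000e+00  0.00000000e+00  0.00000000e+00  1.00000000e+00]]
top [[364.10065089   0.         264.21814779]
 [  0.         364.10065089 196.29763153]
 [  0.           0.           1.        ]] [[ 6.83231631e-02 -9.74919608e-01  2.11810536e-01  3.94705858e+02]
 [-9.97655571e-01 -6.75976856e-02  1.06731003e-02  2.01221891e+02]
 [ 3.91248721e-03 -2.12043181e-01 -9.77252466e-01  1.09219179e+03]
 [ 0.00000000e+00  0.00000000e+00  0.00000000e+00  1.00000000e+00]]
```

```bash
python3 -c "
import cv2
a=cv2.imread('pics/top0.png');cv2.imwrite('pics/top0b.png',cv2.resize(a,(800,600),interpolation=cv2.INTER_CUBIC))"
```

```text
(no output)
```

View pics/top0b.png

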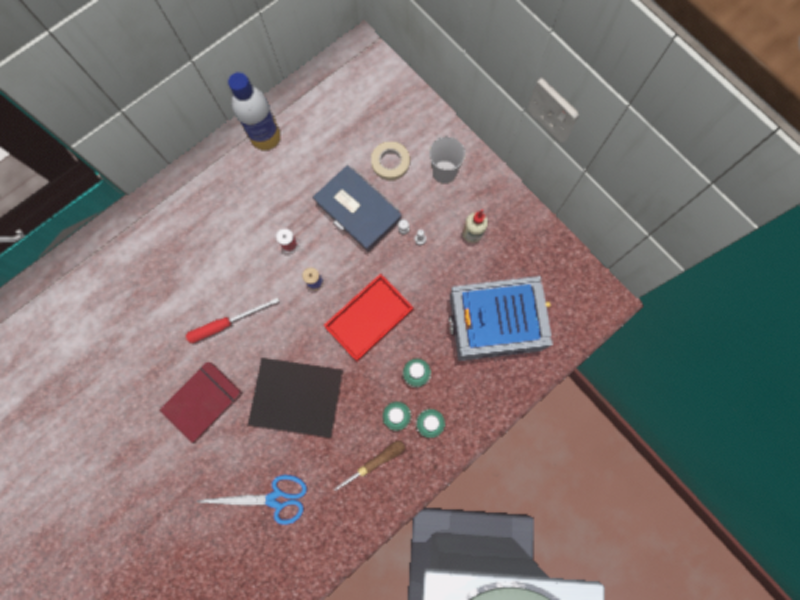

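View pics/scene0.png

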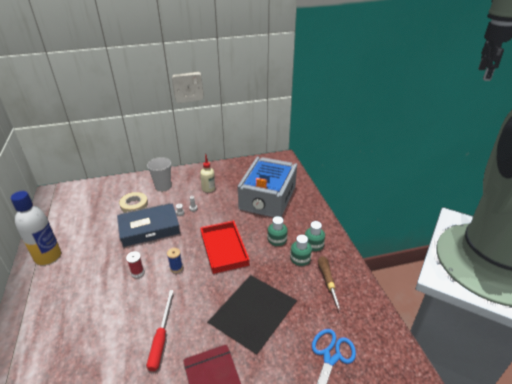

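The top view (800x600) shows the box around (500,317) with its gauge end at left, and three canisters near (417,373), (396,416) and (431,424). The tray is at (369,318), the mat at (296,397), the oiler at (477,226) and the blue spool at (312,279). No fourth canister is in sight.

```bash
cat > h.py <<'E'
import numpy as np,cv2
from plant import *
from scipy.spatial.transform import Rotation as R
def cloud(c):
    z=c["range_z"].astype(float);K=c["K"];v,u=np.mgrid[:384,:512]
    p=np.stack([(u-K[0,2])/K[0,0]*z,(v-K[1,2])/K[1,1]*z,z],-1)
    W=c["world_from_camera"];return p@W[:3,:3].T+W[:3,3]
def rect(P):
    (a,b),(w,h),t=cv2.minAreaRect(P[:,:2].astype(np.float32));return np.round([a,b,w,h,t],1)
def pose():
    s=get_state();T=R.from_euler('xyz',s["tool_rot"]);return s,T
E
python3 - <<'E'
from h import *
for n in("top","scene"):
    c=dict(np.load(n+"0.npz"));P=cloud(c);H=cv2.cvtColor(c["img"],cv2.COLOR_BGR2HSV);h,s,v=[H[...,i].astype(int) for i in range(3)]
    X,Y,Z=P[...,0],P[...,1],P[...,2]
    ok=c["range_z"]>0
    def show(nm,m,k=1):
        nn,L,st,_=cv2.connectedComponentsWithStats((m&ok).astype(np.uint8))
        for i in range(1,nn):
            if st[i,4]>=k: q=P[L==i];print(n,nm,st[i],rect(q),"z",np.round(np.percentile(q[:,2],[5,50,95]),1),"mean",np.round(q.mean(0),1))
    D=(X>300)&(X<900)&(abs(Y)<500)
    show("mat",(v<45)&(Z<12)&D,400)
    show("red",(h<6)&(s>200)&(v>120)&(Z<40)&D,300)
    show("green",(h>60)&(h<90)&(s>60)&(Z>15)&(Z<75)&D,25)
    show("neck",(s<60)&(v>140)&(Z>55)&(Z<80)&D,12)
    show("cover",(h>100)&(h<118)&(s>150)&(Z>70)&(Z<95)&D,100)
    show("tab",(h>8)&(h<22)&(s>150)&(Z>70)&D,4)
    show("boxrim",(Z>76)&(Z<90)&(s<110)&D,60)
    show("blue>95",(Z>96)&(Z<125)&(h>95)&(h<125)&D,3)
E
```

```text
top green [ 413  184   99  100 1274] [ 553.8 -367.1  375.5   10.8   45.9] z [18.2 45.7 71.6] mean [ 553.1 -367.8   45.3]
top green [259 230  16  17 125] [500.6 197.7  46.5  43.4   4.1] z [38.2 42.8 47.1] mean [498.3 198.2  42.8]
top green [246 258  16  17 131] [418.8 229.3  44.8  42.8   4.1] z [37.8 42.8 46.1] mean [418.1 229.1  42.6]
top green [267 262  17  18 141] [410.4 167.6  45.6  45.9  48.3] z [37.9 43.1 46.8] mean [409.7 168.2  42.8]
top neck [298 137  14  12  92] [787.6 103.4  39.8  31.6  76. ] z [58.3 66.6 72.5] mean [785.3 105.1  66.1]
top neck [339 180   8   4  19] [675.3  -9.3   9.1  19.8  22.7] z [74.2 77.4 79.3] mean [674.5  -8.7  77.2]
top neck [290 185   9   4  19] [648.3 128.8   8.   23.9  10.2] z [75.4 77.3 79.6] mean [648.3 130.6  77.4]
top neck [342 215  11   5  20] [569.8 -25.1   8.   31.4  16.9] z [75.8 77.7 79.9] mean [571.1 -27.4  77.7]
top neck [329 218  12   3  15] [562.8   9.7   3.   32.5  10.7] z [73.8 76.5 79.4] mean [562.6  10.4  76.8]
top neck [309 220  19   4  26] [552.2  56.1   6.8  50.1  10.8] z [73.7 77.4 79.7] mean [553.8  56.   77.1]
top neck [295
[... 2060 characters left out ...]
 mean [417.2 233.4  67.9]
scene neck [126 252  14  10  70] [739.1 470.7  29.1  31.2  61.3] z [55.1 56.  57.6] mean [737.9 471.4  56.1]
scene cover [245 162  45  29 655] [605.9  58.1 100.7 126.1  10.8] z [82.3 84.3 86.3] mean [603.8  51.8  84.3]
scene tab [257 179   9   8  66] [595.3 117.   24.1   8.9   8.7] z [ 88.3  97.9 109.4] mean [594.9 117.8  98.8]
scene boxrim [198 125  93  19 342] [ 786.1 -114.7  324.6   20.8   47.1] z [76.5 83.1 89.5] mean [ 788.4 -112.    83. ]
scene boxrim [237 156  60  42 664] [608.   53.9 128.8 171.8  10.5] z [76.9 83.3 85.9] mean [603.4  66.   82.5]
scene blue>95 [259 172  11   7  55] [601.   90.9  29.1   7.8   7.7] z [ 96.8 105.  110.6] mean [600.7  91.  104.6]
```

carry_out(
  plan=[
    [0,0,0,0,0,0.024,0.65],
    [0.16,-0.173,0,0,0,0,0.65],
    [0.16,-0.173,0,0,0,0,0.65],
    [0.16,-0.173,0,0,0,0,0.65],
    [0.16,-0.173,0,0,0,0,0.65],
    [0.16,-0.173,0,0,0,0,0.65],
    [0.16,-0.173,0,0,0,0,0.65],
    [0.16,-0.173,0,0,0,0,0.65],
    [0.16,-0.173,0,0,0,0,0.65],
    [0.16,-0.173,0,0,0,0,0.65],
    [0.16,-0.173,0,0,0,0,0.65],
    [0.16,-0.173,0,0,0,0,0.65],
    [0.16,-0.173,0,0,0,0,0.65],
    [0.16,-0.173,0,0,0,0,0.65],
    [0.16,-0.173,0,0,0,0,0.65],
    [0.16,-0.173,0,0,0,0,0.65],
    [0.16,-0.173,0,0,0,0,0.65],
    [0.16,-0.173,0,0,0,0,0.65],
  ],
  force=40,
)

```text
t: 1.6
eef_pos: [481.7, -92.0, 404.6]
tool_rot: [3.142, 0.0, 0.188]
force: [-0.6, -0.6, 0.7]
width: 0.648
```

```bash
cat >> h.py <<'E'
def go(x,y,z,yaw=None):
    """print normalised shift (current tool axes) and turn to a tool-down target"""
    s,T=pose();d=T.inv().apply(np.array([x,y,z])-s["eef_pos"])/150
    w=0 if yaw is None else (T.inv()*R.from_euler('xyz',[np.pi,0,yaw])).as_rotvec()/np.pi
    print("shift",np.round(d,3),"|mm|",round(np.linalg.norm(d)*150,1),"turn",np.round(w,4),"F",np.round(s["force"],2))
E
python3 - <<'E'
from h import *
c=dict(np.load("top0.npz"));P=cloud(c)
for nm,q in (("mat",[(261,360),(342,368),(331,437),(249,426)]),("tray",[(383,277),(413,308),(356,358),(325,325)])):
    w=np.array([np.median(P[int(v/1.5625)-1:int(v/1.5625)+2,int(u/1.5625)-1:int(u/1.5625)+2].reshape(-1,3),0) for u,v in q]);print(nm,w.round(),w.mean(0).round(1))
H=cv2.cvtColor(c["img"],cv2.COLOR_BGR2HSV).astype(int);X,Y,Z=P[...,0],P[...,1],P[...,2]
m=((H[...,0]<8)|(H[...,0]>172))&(H[...,1]>190)&(X>500)&(X<700)&(Y>180)&(Y<420);print("tray",m.sum(),rect(P[m]))
m=(H[...,2]<70)&(Z<15)&(X>330)&(X<560)&(Y>270)&(Y<520);print("mat",m.sum(),rect(P[m]))
go(599.8,98.3,300,.1885)
E
```

```text
mat [[508. 498.   0.]
 [503. 343.   0.]
 [374. 351.   3.]
 [383. 505.   1.]] [442.1 424.4   1.3]
tray [[682. 275.  22.]
 [626. 213.  22.]
 [521. 316.  23.]
 [580. 378.  23.]] [602.2 295.5  22.4]
tray 54 [596.9 293.2  81.1 141.7  46. ]
mat 2176 [441.  423.6 154.7 124.2  85.5]
shift [ 1.011 -1.099  0.697] |mm| 247.2 turn [ 0.      0.0001 -0.0001] F [-0.6  -0.57  0.73]
```

carry_out(
  plan=[
    [0.145,-0.157,0.1,0,0,0,0.65],
    [0.145,-0.157,0.1,0,0,0,0.65],
    [0.145,-0.157,0.1,0,0,0,0.65],
    [0.145,-0.157,0.1,0,0,0,0.65],
    [0.145,-0.157,0.1,0,0,0,0.65],
    [0.145,-0.157,0.1,0,0,0,0.65],
    [0.141,-0.157,0.09,0,0,0,0.65],
    [0,0,0,0,0,0,0.65],
    [0,0,0,0,0,0,0.65],
  ],
)

```text
t: 2.35
eef_pos: [599.1, 98.4, 299.8]
tool_rot: [-3.141, 0.002, 0.191]
force: [-0.6, -0.8, 0.6]
width: 0.653
```

carry_out(
  plan=[
    [0,0,0.1,0,0,0,0.65],
    [0,0,0.1,0,0,0,0.65],
    [0,0,0,0,0,0,0.65],
    [0,0,0,0,0,0,0.65],
  ],
)

```text
t: 2.68
eef_pos: [599.0, 95.7, 271.3]
tool_rot: [3.141, 0.001, 0.187]
force: [-0.1, 0.2, 0.9]
width: 0.65
```

```bash
python3 - <<'E'
from h import *
c=capture("scene");cv2.imwrite("pics/g1.png",cv2.resize(c["img"][120:230,200:340],None,fx=5,fy=5,interpolation=cv2.INTER_CUBIC))
go(599.8,98.3,262,.1885)
E
```

```text
shift [ 0.007 -0.014  0.066] |mm| 10.3 turn [ 0.0001 -0.0001 -0.0003] F [-0.38  0.18  0.02]
```

View pics/g1.png

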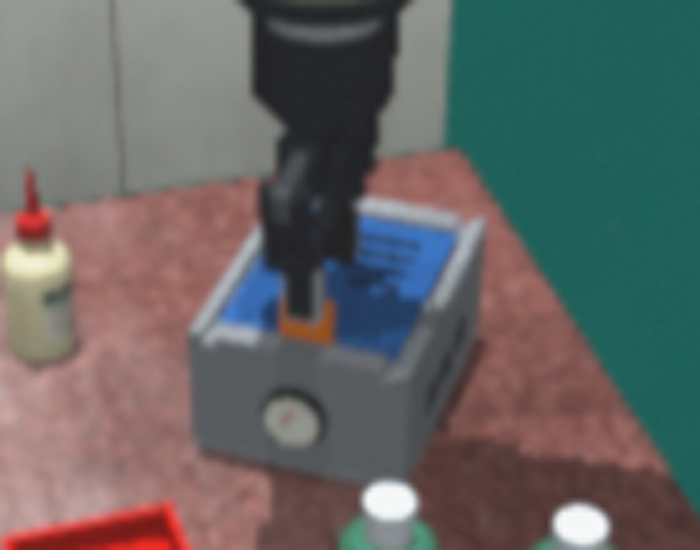

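The fingers straddle the orange tab (crop about (305,300)), over its width. I'll lower and pinch.

carry_out(
  plan=[
    [0.006,-0.014,0.035,0,0,0,0.65],
    [0,0,0.035,0,0,0,0.65],
    [0,0,0,0,0,0,0.5],
    [0,0,0,0,0,0,0.4],
    [0,0,0,0,0,0,0.3],
    [0,0,0,0,0,0,0.2],
    [0,0,0,0,0,0,0.2],
    [0,0,0,0,0,0,0.2],
    [0,0,0,0,0,0,0.2],
    [0,0,0,0,0,0,0.2],
  ],
  force=40,
)

```text
t: 3.57
eef_pos: [599.9, 98.6, 261.4]
tool_rot: [3.141, -0.001, 0.188]
force: [-2.0, -2.6, 7.4]
width: 0.28
```

carry_out(
  plan=[
    [0,0.0439,-0.0256,0.01114,0,0,0.2],
    [0,0.0439,-0.0256,0.01114,0,0,0.2],
    [0,0.0439,-0.0256,0.01114,0,0,0.2],
    [0,0.0439,-0.0256,0.01114,0,0,0.2],
    [0,0.0439,-0.0256,0.01114,0,0,0.2],
    [0,0.0439,-0.0256,0.01114,0,0,0.2],
    [0,0,0,0,0,0,0.2],
    [0,0,0,0,0,0,0.2],
  ],
)

```text
t: 4.23
eef_pos: [607.5, 57.7, 280.1]
tool_rot: [-2.932, 0.0, 0.187]
force: [-1.1, -0.7, -1.2]
width: 0.281
```

```bash
python3 - <<'E'
from h import *
print(get_state()["force"])
c=capture("scene");cv2.imwrite("pics/g2.png",cv2.resize(c["img"][120:230,200:340],None,fx=5,fy=5,interpolation=cv2.INTER_CUBIC))
E
```

```text
[-1.05731538 -0.65009805 -1.15499889]
```

View pics/g2.png

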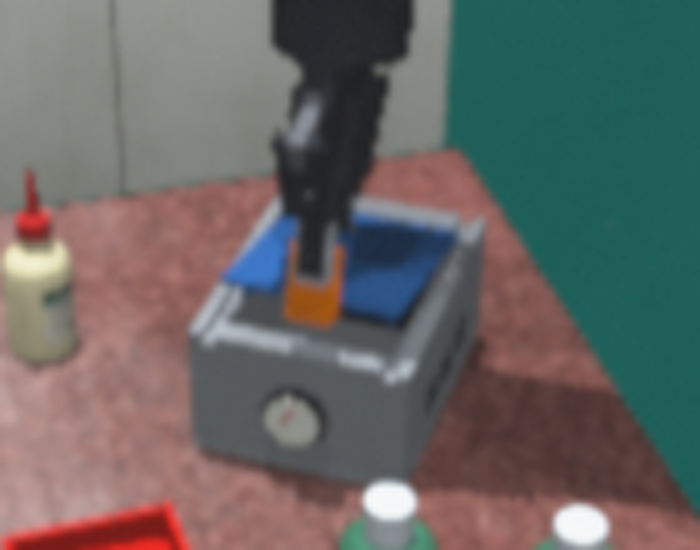

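carry_out(
  plan=[
    [0,0.0439,-0.0256,0.01114,0,0,0.2],
    [0,0.0439,-0.0256,0.01114,0,0,0.2],
    [0,0.0439,-0.0256,0.01114,0,0,0.2],
    [0,0.0439,-0.0256,0.01114,0,0,0.2],
    [0,0,0,0,0,0,0.2],
    [0,-0.03,0,0,0,0,0.2],
    [0,-0.03,0,0,0,0,0.2],
    [0,-0.03,0,0,0,0,0.2],
    [0,-0.03,0,0,0,0,0.2],
    [0,-0.03,0,0,0,0,0.2],
    [0,-0.03,0,0,0,0,0.2],
    [0,0,0,0,0,0,0.2],
    [0,-0.03,-0.08,0,0,0,0.2],
    [0,-0.03,-0.08,0,0,0,0.2],
    [0,-0.05,-0.13,0,0,0,0.2],
    [0,-0.05,-0.13,-0.0278,0,0,0.2],
    [0,0,-0.1,-0.0278,0,0,0.2],
    [0,0,-0.05,-0.0278,0,0,0.2],
    [0,0,0,-0.028,0,0,0.2],
    [0,0,0,0,0,0,0.2],
  ],
)

```text
t: 5.95
eef_pos: [608.9, 51.4, 389.1]
tool_rot: [3.137, -0.003, 0.19]
force: [-0.6, 1.0, -1.9]
width: 0.276
```

```bash
python3 - <<'E'
from h import *
print(get_state()["force"],pose()[0]["tool_rot"])
c=capture("scene");cv2.imwrite("pics/g3.png",cv2.resize(c["img"][90:230,190:340],None,fx=4,fy=4,interpolation=cv2.INTER_CUBIC))
yaw=.1885;gx,gy=441-46.8*np.sin(yaw),424+46.8*np.cos(yaw)
print(gx,gy);go(gx,gy,261.4-63+40,yaw)
E
```

```text
[-0.61585387  0.98843408 -1.88996692] [ 3.13681349e+00 -3.01527849e-03  1.89736528e-01]
432.2303503299727 469.9710043904306
shift [-0.631 -2.962  1.   ] |mm| 478.4 turn [-0.0002 -0.0005  0.0004] F [-0.22  0.13 -2.27]
```

View pics/g3.png

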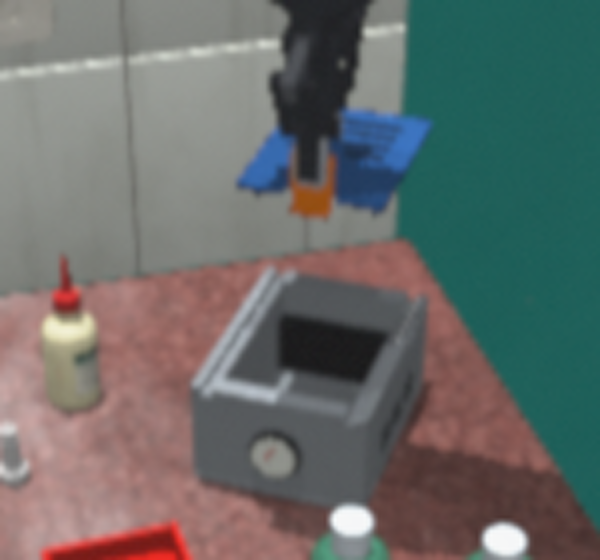

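carry_out(
  plan=[
    [-0.035,-0.1646,0,0,0,0,0.2],
    [-0.035,-0.1646,0,0,0,0,0.2],
    [-0.035,-0.1646,0,0,0,0,0.2],
    [-0.035,-0.1646,0,0,0,0,0.2],
    [-0.035,-0.1646,0,0,0,0,0.2],
    [-0.035,-0.1646,0,0,0,0,0.2],
    [-0.035,-0.1646,0,0,0,0,0.2],
    [-0.035,-0.1646,0,0,0,0,0.2],
    [-0.035,-0.1646,0,0,0,0,0.2],
    [-0.035,-0.1646,0,0,0,0,0.2],
    [-0.035,-0.1646,0.1,0,0,0,0.2],
    [-0.035,-0.1646,0.1,0,0,0,0.2],
    [-0.035,-0.1646,0.1,0,0,0,0.2],
    [-0.035,-0.1646,0.15,0,0,0,0.2],
    [-0.035,-0.1646,0.15,0,0,0,0.2],
    [-0.035,-0.1646,0.15,0,0,0,0.2],
    [-0.035,-0.1646,0.15,0,0,0,0.2],
    [-0.035,-0.1646,0.1,0,0,0,0.2],
    [0,0,0,0,0,0,0.2],
    [0,0,0,0,0,0,0.2],
  ],
)

```text
t: 7.67
eef_pos: [431.9, 470.0, 235.6]
tool_rot: [-3.14, 0.004, 0.19]
force: [-0.2, -0.7, -1.3]
width: 0.274
```

```bash
python3 - <<'E'
from h import *
go(432.2,470,198.4,.1885)
E
```

```text
shift [0.003 0.001 0.248] |mm| 37.2 turn [-0.0004  0.0012  0.0003] F [-0.21 -0.67 -1.32]
```

carry_out(
  plan=[
    [0,0,0.06,0,0.001,0,0.2],
    [0,0,0.06,0,0,0,0.2],
    [0,0,0.06,0,0,0,0.2],
    [0,0,0.03,0,0,0,0.2],
    [0,0,0.015,0,0,0,0.2],
    [0,0,0.01,0,0,0,0.2],
    [0,0,0.008,0,0,0,0.2],
    [0,0,0,0,0,0,0.2],
    [0,0,0,0,0,0,0.2],
  ],
)

```text
t: 8.42
eef_pos: [433.1, 469.2, 200.5]
tool_rot: [-3.141, -0.003, 0.188]
force: [-0.4, -0.9, -1.6]
width: 0.28
```

carry_out(
  plan=[
    [0,0,0.008,0,0,0,0.2],
    [0,0,0.008,0,0,0,0.2],
    [0,0,0.007,0,0,0,0.2],
    [0,0,0,0,0,0,0.2],
    [0,0,0,0,0,0,0.2],
  ],
)

```text
t: 8.83
eef_pos: [433.2, 469.3, 198.3]
tool_rot: [-3.141, -0.004, 0.188]
force: [-4.7, -5.8, 23.4]
width: 0.279
```

carry_out(
  plan=[
    [0,0,-0.009,0,0,0,0.2],
    [0,0,0,0,0,0,0.2],
    [0,0,0,0,0,0,0.35],
    [0,0,0,0,0,0,0.45],
    [0,0,0,0,0,0,0.55],
    [0,0,0,0,0,0,0.65],
    [0,0,0,0,0,0,0.65],
    [0,0,0,0,0,0,0.65],
  ],
)

```text
t: 9.5
eef_pos: [433.1, 469.1, 198.1]
tool_rot: [-3.142, -0.003, 0.188]
force: [0.3, -0.2, -0.4]
width: 0.651
```

carry_out(
  plan=[
    [0,0,-0.1,0,0,0,0.65],
    [0,0,-0.15,0,0,0,0.65],
    [0,0,-0.2,0,0,0,0.65],
    [0,0,-0.2,0,0,0,0.65],
    [0,0,-0.2,0,0,0,0.65],
    [0,0,0,0,0,0,0.65],
    [0,0,0,0,0,0,0.65],
  ],
)

```text
t: 10.08
eef_pos: [432.8, 469.2, 328.4]
tool_rot: [-3.139, -0.006, 0.188]
force: [-0.2, -0.3, -0.2]
width: 0.65
```

```bash
python3 - <<'E'
from h import *
for n in("scene","top"):
    c=capture(n);P=cloud(c);H=cv2.cvtColor(c["img"],cv2.COLOR_BGR2HSV).astype(int);X,Y,Z=P[...,0],P[...,1],P[...,2]
    m=(H[...,0]>100)&(H[...,0]<118)&(H[...,1]>150)&(Z>8)&(Z<35)&(X>330)&(X<560)&(Y>330)&(Y<520);print(n,m.sum(),rect(P[m]),np.percentile(P[m][:,2],[5,50,95]))
    m=(H[...,1]<60)&(H[...,2]>140)&(Z>55)&(Z<80)&(X>350)&(X<560)&(Y>100)&(Y<330)
    k,L,st,ce=cv2.connectedComponentsWithStats(m.astype(np.uint8))
    for i in range(1,k):
        if st[i,4]>12:print("neck",st[i],rect(P[L==i]),P[L==i].mean(0).round(1))
a=cv2.resize(c["img"],(800,600),interpolation=cv2.INTER_CUBIC);cv2.imwrite("pics/t4.png",a)
go(500,197.5,300,.1885)
E
```

```text
scene 1809 [443.4 417.5 104.  139.3  10.4] [19.0768545  21.22740607 23.46408879]
neck [277 191   3   6  13] [543.9 114.2   5.5  20.6  27.6] [544.7 114.   77.4]
neck [273 216  10  11  91] [500.2 200.8  23.7  25.7  81.1] [498.5 203.   66. ]
neck [311 221  10  11  92] [409.2 168.2  25.   25.9   0.6] [408.1 171.7  66.5]
neck [297 235  11  12  96] [417.8 232.2  23.2  23.7  56.8] [416.6 234.4  66.4]
top 836 [444.6 415.8 101.4 133.7   9.3] [16.46206758 20.34722496 23.50416869]
neck [295 219   8   6  22] [544.7 112.   17.8  14.5  59.2] [545.8 112.1  77.4]
neck [263 233   9   9  67] [500.3 196.6  22.8  22.6   3.7] [500.4 196.9  68.2]
neck [249 261  10  10  70] [419.3 228.5  23.3  23.2  49.7] [419.  228.9  68.2]
neck [272 266   9  10  70] [410.1 167.   23.1  23.3  48.3] [410.1 166.3  68.5]
shift [0.103 1.861 0.172] |mm| 280.7 turn [ 0.0001 -0.001  -0.    ] F [-0.62 -0.22  0.48]
```

View pics/t4.png

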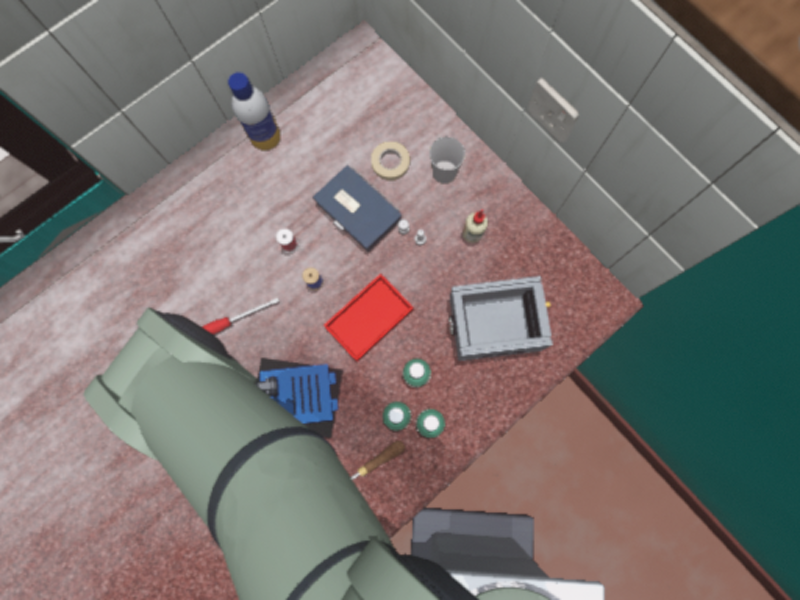

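The cover is flat on the mat at (297,393), all three canisters are where they were, and the bay is empty. Next I fetch canister A at (500,198).

carry_out(
  plan=[
    [0.0075,0.133,0,0,0,0,0.55],
    [0.0075,0.133,0,0,0,0,0.55],
    [0.0075,0.133,0,0,0,0,0.55],
    [0.0075,0.133,0,0,0,0,0.55],
    [0.0075,0.133,0,0,0,0,0.55],
    [0.0075,0.133,0,0,0,0,0.55],
    [0.0075,0.133,0,0,0,0,0.55],
    [0.0075,0.133,0,0,0,0,0.55],
    [0.0075,0.133,0,0,0,0,0.55],
    [0.0075,0.133,0.1,0,0,0,0.55],
    [0.0075,0.133,0.1,0,0,0,0.55],
    [0.0075,0.133,0.1,0,0,0,0.55],
    [0.0075,0.133,0.1,0,0,0,0.55],
    [0.0055,0.124,0.1,0,0,0,0.55],
    [0,0,0,0,0,0,0.55],
    [0,0,0,0,0,0,0.55],
  ],
)

```text
t: 11.52
eef_pos: [499.9, 198.0, 249.4]
tool_rot: [3.141, -0.0, 0.187]
force: [-0.2, 0.7, 0.9]
width: 0.547
```

```bash
python3 - <<'E'
from h import *
go(500.2,198.5,224,.1885)
E
```

```text
shift [ 0.003 -0.003  0.169] |mm| 25.4 turn [ 0.0003 -0.0001 -0.0005] F [-0.19  0.68  0.91]
```

carry_out(
  plan=[
    [0,-0.003,0.06,0,0,0,0.55],
    [0,0,0.06,0,0,0,0.55],
    [0,0,0.045,0,0,0,0.55],
    [0,0,0,0,0,0,0.4],
    [0,0,0,0,0,0,0.2],
    [0,0,0,0,0,0,0.2],
    [0,0,0,0,0,0,0.2],
    [0,0,0,0,0,0,0.2],
    [0,0,-0.1,0,0,0,0.2],
    [0,0,-0.2,0,0,0,0.2],
    [0,0,-0.2,0,0,0,0.2],
    [0,0,-0.2,0,0,0,0.2],
    [0,0,0,0,0,0,0.2],
    [0,0,0,0,0,0,0.2],
    [0,0,0,0,0,0,0.2],
    [0,0,0,0,0,0,0.2],
  ],
  force=35,
)

```text
t: 12.85
eef_pos: [499.4, 199.1, 329.8]
tool_rot: [3.141, -0.001, 0.188]
force: [0.1, 0.1, -4.3]
width: 0.287
```

```bash
python3 - <<'E'
from h import *
import time
f=[]
for i in range(4): capture("top");f.append(get_state()["force"][2])
print(np.round(f,2))
u=np.array([np.sin(.1885),-np.cos(.1885)]);b=np.array([608.7,52.2])
for k in(-28.5,28.5):
    print("bay",b+k*u);go(*(b+k*u),320,.1885)
t=np.array([602,298]);d=np.array([np.cos(2.382),np.sin(2.382)])
for k in(-32,32): print("tray",t+k*d);go(*(t+k*d),290,.1885)
E
```

```text
[-4.51 -4.15 -5.75 -3.79]
bay [603.35950821  80.19516293]
shift [0.53  0.91  0.069] |mm| 158.3 turn [ 0.0001 -0.0005 -0.    ] F [ 0.42 -0.94 -3.79]
bay [614.04049179  24.20483707]
shift [0.53  1.29  0.069] |mm| 209.4 turn [ 0.0001 -0.0005 -0.    ] F [ 0.42 -0.94 -3.79]
tray [625.20373057 275.96396388]
shift [ 0.918 -0.345  0.269] |mm| 152.5 turn [ 0.0001 -0.0005 -0.    ] F [ 0.42 -0.94 -3.79]
tray [578.79626943 320.03603612]
shift [ 0.669 -0.692  0.268] |mm| 149.8 turn [ 0.0001 -0.0005 -0.    ] F [ 0.42 -0.94 -3.79]
```

A weighs about 4.4 N, so it is full and goes in the bay's far place.

carry_out(
  plan=[
    [0.053,0.129,0,0,0,0,0.2],
    [0.053,0.129,0,0,0,0,0.2],
    [0.053,0.129,0,0,0,0,0.2],
    [0.053,0.129,0,0,0,0,0.2],
    [0.053,0.129,0,0,0,0,0.2],
    [0.053,0.129,0,0,0,0,0.2],
    [0.053,0.129,0,0,0,0,0.2],
    [0.053,0.129,0,0,0,0,0.2],
    [0.053,0.129,0,0,0,0,0.2],
    [0.053,0.129,0,0,0,0,0.2],
    [0,0,0,0,0,0,0.2],
    [0,0,0,0,0,0,0.2],
    [0,0,0,0,0,0,0.2],
  ],
)

```text
t: 14.13
eef_pos: [613.8, 24.6, 330.7]
tool_rot: [-3.141, -0.002, 0.189]
force: [-1.5, 1.2, -3.3]
width: 0.285
```

```bash
python3 - <<'E'
from h import *
go(614,24.2,231.5,.1885)
c=capture("scene");cv2.imwrite("pics/g5.png",cv2.resize(c["img"][90:230,190:340],None,fx=4,fy=4,interpolation=cv2.INTER_CUBIC))
E
```

```text
shift [-0.001  0.003  0.661] |mm| 99.2 turn [-0.0002 -0.0007  0.    ] F [-1.46  1.23 -3.32]
```

View pics/g5.png

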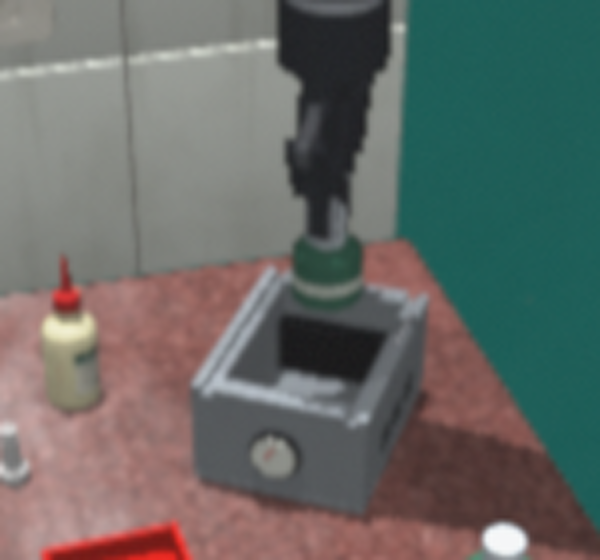

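Canister A hangs upright over the bay. I'm lowering it.

carry_out(
  plan=[
    [0,0,0.08,0,0,0,0.2],
    [0,0,0.08,0,0,0,0.2],
    [0,0,0.08,0,0,0,0.2],
    [0,0,0.08,0,0,0,0.2],
    [0,0,0.08,0,0,0,0.2],
    [0,0,0.08,0,0,0,0.2],
    [0,0,0.06,0,0,0,0.2],
    [0,0,0.05,0,0,0,0.2],
    [0,0,0.03,0,0,0,0.2],
    [0,0,0.02,0,0,0,0.2],
    [0,0,0.01,0,0,0,0.2],
    [0,0,0,0,0,0,0.2],
    [0,0,0,0,0,0,0.2],
  ],
)

```text
t: 15.27
eef_pos: [614.6, 24.2, 234.1]
tool_rot: [3.142, -0.004, 0.188]
force: [-0.5, -0.2, -4.1]
width: 0.284
```

carry_out(
  plan=[
    [0,0,0.009,0,0,0,0.2],
    [0,0,0.008,0,0,0,0.2],
    [0,0,0.005,0,0,0,0.2],
    [0,0,0,0,0,0,0.2],
    [0,0,0,0,0,0,0.2],
  ],
)

```text
t: 15.68
eef_pos: [614.7, 23.9, 231.3]
tool_rot: [3.141, -0.004, 0.188]
force: [-2.4, -1.9, 8.7]
width: 0.286
```

carry_out(
  plan=[
    [0,0,0,0,0,0,0.4],
    [0,0,0,0,0,0,0.45],
    [0,0,0,0,0,0,0.45],
    [0,0,0,0,0,0,0.45],
    [0,0,-0.1,0,0,0,0.45],
    [0,0,-0.2,0,0,0,0.45],
    [0,0,-0.2,0,0,0,0.45],
    [0,0,0,0,0,0,0.45],
  ],
)

```text
t: 16.35
eef_pos: [615.4, 24.3, 310.6]
tool_rot: [3.141, -0.01, 0.188]
force: [1.0, 0.2, 0.2]
width: 0.451
```

```bash
python3 - <<'E'
from h import *
go(418.6,230.2,250,.1885)
E
```

```text
shift [-1.036 -1.594  0.393] |mm| 291.2 turn [ 0.0002 -0.0031 -0.0001] F [0.96 0.24 0.23]
```

carry_out(
  plan=[
    [-0.0863,-0.1328,0,0,-0.001,0,0.55],
    [-0.0863,-0.1328,0,0,0,0,0.55],
    [-0.0863,-0.1328,0,0,0,0,0.55],
    [-0.0863,-0.1328,0,0,0,0,0.55],
    [-0.0863,-0.1328,0,0,0,0,0.55],
    [-0.0863,-0.1328,0,0,0,0,0.55],
    [-0.0863,-0.1328,0,0,0,0,0.55],
    [-0.0863,-0.1328,0,0,0,0,0.55],
    [-0.0863,-0.1328,0.09,0,0,0,0.55],
    [-0.0863,-0.1328,0.09,0,0,0,0.55],
    [-0.0863,-0.1328,0.09,0,0,0,0.55],
    [-0.0863,-0.1328,0.09,0,0,0,0.55],
    [0,0,0,0,0,0,0.55],
    [0,0,0,0,0,0,0.55],
  ],
)

```text
t: 17.52
eef_pos: [416.1, 230.7, 250.9]
tool_rot: [3.141, 0.001, 0.191]
force: [0.3, -1.3, 0.6]
width: 0.551
```

```bash
python3 - <<'E'
from h import *
go(418.6,230.2,224.5,.1885)
c=capture("scene");P=cloud(c);H=cv2.cvtColor(c["img"],cv2.COLOR_BGR2HSV).astype(int);X,Y,Z=P[...,0],P[...,1],P[...,2]
m=(H[...,1]<60)&(H[...,2]>140)&(Z>55)&(Z<80)&(X>350)&(X<530)&(Y>100)&(Y<330)
k,L,st,ce=cv2.connectedComponentsWithStats(m.astype(np.uint8))
for i in range(1,k):
    if st[i,4]>12:print("neck",st[i],rect(P[L==i]))
cv2.imwrite("pics/g6.png",cv2.resize(c["img"][130:300,190:380],None,fx=4,fy=3.5,interpolation=cv2.INTER_CUBIC))
E
```

```text
shift [0.016 0.007 0.176] |mm| 26.5 turn [0.     0.0003 0.0008] F [ 0.29 -1.26  0.57]
neck [311 221  10   9  64] [409.5 169.4  23.7  23.3   3. ]
```

View pics/g6.png

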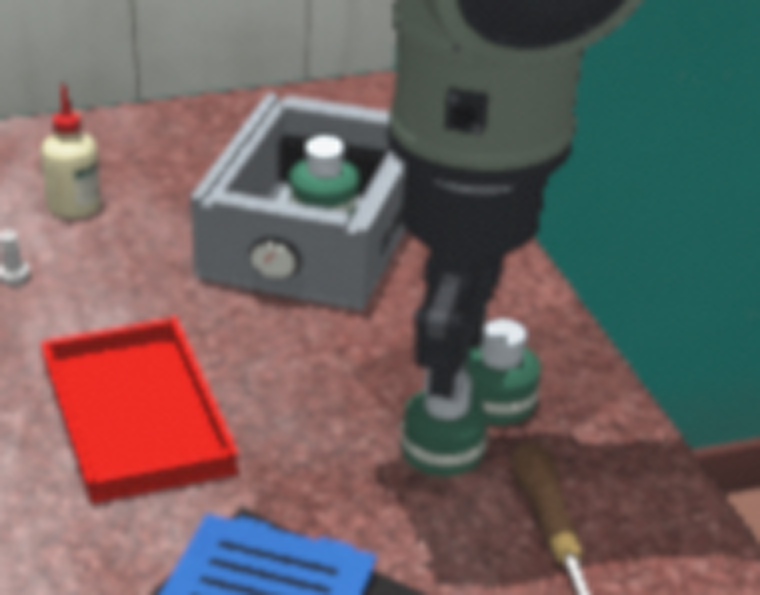

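A stands upright in the bay and the fingers straddle B's neck (447,390).

carry_out(
  plan=[
    [0.016,0.007,0.06,0,0,0,0.55],
    [0,0,0.06,0,0,0,0.55],
    [0,0,0.052,0,0,0,0.55],
    [0,0,0,0,0,0,0.4],
    [0,0,0,0,0,0,0.2],
    [0,0,0,0,0,0,0.2],
    [0,0,0,0,0,0,0.2],
    [0,0,0,0,0,0,0.2],
    [0,0,-0.1,0,0,0,0.2],
    [0,0,-0.2,0,0,0,0.2],
    [0,0,-0.2,0,0,0,0.2],
    [0,0,-0.2,0,0,0,0.2],
    [0,0,0,0,0,0,0.2],
    [0,0,0,0,0,0,0.2],
    [0,0,0,0,0,0,0.2],
    [0,0,0,0,0,0,0.2],
  ],
)

```text
t: 18.9
eef_pos: [419.1, 229.1, 329.6]
tool_rot: [3.141, 0.001, 0.189]
force: [-0.7, -0.3, -1.7]
width: 0.29
```

```bash
python3 - <<'E'
from h import *
f=[]
for i in range(5): capture("top");f.append(get_state()["force"][2])
print(np.round(f,2))
print("bay");go(603.4,80.2,237,.1885)
print("tray far,near");go(625,276,231.5,.1885);go(579,320,231.5,.1885)
E
```

```text
[-1.68 -2.32 -0.96 -2.52 -2.03]
bay
shift [1.02  1.206 0.619] |mm| 254.5 turn [ 0.0001  0.0003 -0.    ] F [-0.01  0.32 -2.03]
tray far,near
shift [ 1.406 -0.049  0.655] |mm| 232.8 turn [ 0.0001  0.0003 -0.    ] F [-0.01  0.32 -2.03]
shift [ 1.16  -0.395  0.656] |mm| 208.4 turn [ 0.0001  0.0003 -0.    ] F [-0.01  0.32 -2.03]
```

B weighs about 1.9 N, so it is spent and goes in the tray.

carry_out(
  plan=[
    [0.1406,-0.0049,0,0,0,0,0.2],
    [0.1406,-0.0049,0,0,0,0,0.2],
    [0.1406,-0.0049,0,0,0,0,0.2],
    [0.1406,-0.0049,0,0,0,0,0.2],
    [0.1406,-0.0049,0,0,0,0,0.2],
    [0.1406,-0.0049,0,0,0,0,0.2],
    [0.1406,-0.0049,0,0,0,0,0.2],
    [0.1406,-0.0049,0,0,0,0,0.2],
    [0.1406,-0.0049,0.05,0,0,0,0.2],
    [0.1406,-0.0049,0.1,0,0,0,0.2],
    [0,0,0.12,0,0,0,0.2],
    [0,0,0.12,0,0,0,0.2],
    [0,0,0.12,0,0,0,0.2],
    [0,0,0.07,0,0,0,0.2],
    [0,0,0.03,0,0,0,0.2],
    [0,0,0.02,0,0,0,0.2],
    [0,0,0.01,0,0,0,0.2],
    [0,0,0,0,0,0,0.2],
    [0,0,0,0,0,0,0.2],
  ],
)

```text
t: 20.73
eef_pos: [625.4, 276.1, 235.4]
tool_rot: [-3.141, -0.001, 0.188]
force: [-0.4, -0.3, -1.2]
width: 0.286
```

carry_out(
  plan=[
    [0,0,0.014,0,0,0,0.2],
    [0,0,0.01,0,0,0,0.2],
    [0,0,0.008,0,0,0,0.2],
    [0,0,0,0,0,0,0.2],
    [0,0,0,0,0,0,0.2],
  ],
)

```text
t: 21.15
eef_pos: [625.2, 276.0, 229.9]
tool_rot: [-3.141, -0.0, 0.188]
force: [0.1, 0.2, 1.5]
width: 0.286
```

carry_out(
  plan=[
    [0,0,0.003,0,0,0,0.2],
    [0,0,0,0,0,0,0.4],
    [0,0,0,0,0,0,0.5],
    [0,0,0,0,0,0,0.5],
    [0,0,0,0,0,0,0.5],
    [0,0,-0.1,0,0,0,0.5],
    [0,0,-0.2,0,0,0,0.5],
    [0,0,-0.2,0,0,0,0.5],
    [0,0,0,0,0,0,0.5],
    [0,0,0,0,0,0,0.5],
  ],
)

```text
t: 21.98
eef_pos: [625.6, 276.1, 307.2]
tool_rot: [-3.141, -0.004, 0.188]
force: [-0.2, 0.1, -0.2]
width: 0.503
```

```bash
python3 - <<'E'
from h import *
c=capture("scene");P=cloud(c);H=cv2.cvtColor(c["img"],cv2.COLOR_BGR2HSV).astype(int);X,Y,Z=P[...,0],P[...,1],P[...,2]
m=(H[...,1]<60)&(H[...,2]>140)&(Z>55)&(Z<80)&(X>350)&(X<720)&(Y>0)&(Y<330)
k,L,st,ce=cv2.connectedComponentsWithStats(m.astype(np.uint8))
for i in range(1,k):
    if st[i,4]>25:print("neck",st[i],rect(P[L==i]))
go(410,168,250,.1885)
E
```

```text
neck [241 161  19  28  91] [658.6  72.3   9.8 145.7  10.6]
neck [267 169   9  10  71] [614.9  24.5  23.8  26.2  47.5]
neck [277 171  13  25  56] [555.1  61.1   6.9 123.6  11. ]
neck [311 221  10  11  85] [409.4 169.1  22.4  24.9  24.3]
neck [218 222   5   7  30] [617.8 286.7  10.9   4.9  29.5]
shift [-1.545  0.439  0.368] |mm| 247.1 turn [-0.0001 -0.0005 -0.0001] F [-0.17  0.09 -1.21]
```

carry_out(
  plan=[
    [-0.1288,0.0366,0,0,0,0,0.55],
    [-0.1288,0.0366,0,0,0,0,0.55],
    [-0.1288,0.0366,0,0,0,0,0.55],
    [-0.1288,0.0366,0,0,0,0,0.55],
    [-0.1288,0.0366,0,0,0,0,0.55],
    [-0.1288,0.0366,0,0,0,0,0.55],
    [-0.1288,0.0366,0,0,0,0,0.55],
    [-0.1288,0.0366,0,0,0,0,0.55],
    [-0.1288,0.0366,0.09,0,0,0,0.55],
    [-0.1288,0.0366,0.09,0,0,0,0.55],
    [-0.1288,0.0366,0.09,0,0,0,0.55],
    [-0.1288,0.0366,0.09,0,0,0,0.55],
    [0,0,0,0,0,0,0.55],
    [0,0,0,0,0,0,0.55],
  ],
)

```text
t: 23.2
eef_pos: [409.1, 167.5, 249.7]
tool_rot: [3.141, 0.002, 0.189]
force: [0.7, -0.2, -0.3]
width: 0.548
```

```bash
python3 - <<'E'
from h import *
c=capture("scene");go(410,168,224.5,.1885)
E
```

```text
shift [ 0.001 -0.     0.171] |mm| 25.7 turn [ 0.      0.0002 -0.    ] F [ 0.22 -0.29  1.05]
```

carry_out(
  plan=[
    [0,0,0.06,0,0,0,0.55],
    [0,0,0.06,0,0,0,0.55],
    [0,0,0.05,0,0,0,0.55],
    [0,0,0,0,0,0,0.4],
    [0,0,0,0,0,0,0.2],
    [0,0,0,0,0,0,0.2],
    [0,0,0,0,0,0,0.2],
    [0,0,0,0,0,0,0.2],
    [0,0,-0.1,0,0,0,0.2],
    [0,0,-0.2,0,0,0,0.2],
    [0,0,-0.2,0,0,0,0.2],
    [0,0,-0.2,0,0,0,0.2],
    [0,0,0,0,0,0,0.2],
    [0,0,0,0,0,0,0.2],
    [0,0,0,0,0,0,0.2],
    [0,0,0,0,0,0,0.2],
  ],
)

```text
t: 24.58
eef_pos: [409.5, 167.7, 329.0]
tool_rot: [3.141, 0.001, 0.188]
force: [-0.6, 0.3, -1.2]
width: 0.284
```

```bash
python3 - <<'E'
from h import *
f=[]
for i in range(5): c=capture("top");f.append(get_state()["force"][2])
print(np.round(f,2))
print("bay");go(603.4,80.2,237,.1885)
print("tray");go(579,320,231.5,.1885)
cv2.imwrite("pics/t7.png",cv2.resize(c["img"],(800,600),interpolation=cv2.INTER_CUBIC))
E
```

```text
[-0.69 -0.96 -1.07 -1.78 -1.13]
bay
shift [1.16  0.816 0.614] |mm| 231.8 turn [0.0001 0.0003 0.    ] F [ 0.14  0.25 -1.13]
tray
shift [ 1.3   -0.785  0.65 ] |mm| 247.7 turn [0.0001 0.0003 0.    ] F [ 0.14  0.25 -1.13]
```

View pics/t7.png

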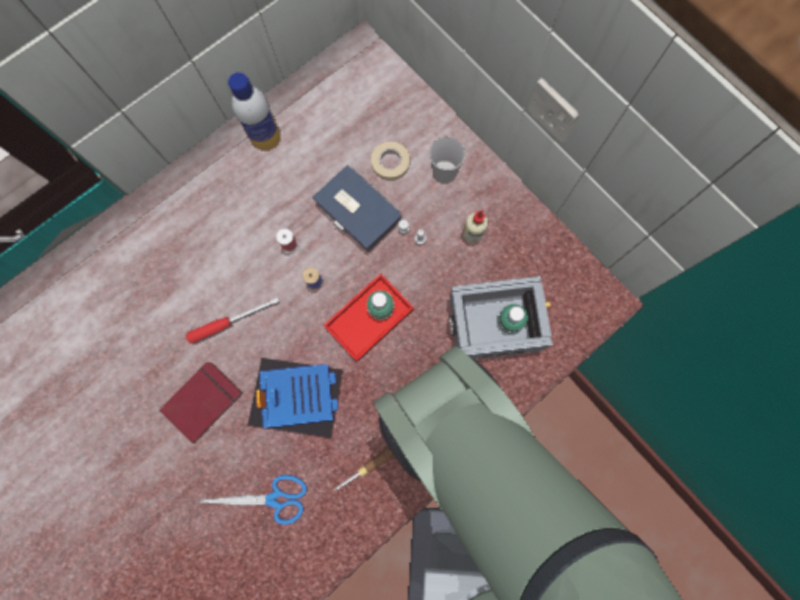

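The top view shows A in the bay (514,318), B in the tray (379,301) and the cover on the mat. C weighs about 1.1 N, so it is spent and goes in the tray's other place.

carry_out(
  plan=[
    [0.13,-0.0785,0,0,0,0,0.2],
    [0.13,-0.0785,0,0,0,0,0.2],
    [0.13,-0.0785,0,0,0,0,0.2],
    [0.13,-0.0785,0,0,0,0,0.2],
    [0.13,-0.0785,0,0,0,0,0.2],
    [0.13,-0.0785,0,0,0,0,0.2],
    [0.13,-0.0785,0,0,0,0,0.2],
    [0.13,-0.0785,0,0,0,0,0.2],
    [0.13,-0.0785,0.05,0,0,0,0.2],
    [0.13,-0.0785,0.1,0,0,0,0.2],
    [0,0,0.12,0,0,0,0.2],
    [0,0,0.12,0,0,0,0.2],
    [0,0,0.12,0,0,0,0.2],
    [0,0,0.07,0,0,0,0.2],
    [0,0,0.03,0,0,0,0.2],
    [0,0,0.02,0,0,0,0.2],
    [0,0,0.01,0,0,0,0.2],
    [0,0,0.005,0,0,0,0.2],
    [0,0,0,0,0,0,0.2],
    [0,0,0,0,0,0,0.2],
  ],
)

```text
t: 26.5
eef_pos: [579.4, 320.1, 233.8]
tool_rot: [-3.141, -0.001, 0.188]
force: [1.0, -0.5, -1.3]
width: 0.285
```

carry_out(
  plan=[
    [0,0,0.01,0,0,0,0.2],
    [0,0,0.008,0,0,0,0.2],
    [0,0,0.008,0,0,0,0.2],
    [0,0,0,0,0,0,0.2],
    [0,0,0,0,0,0,0.2],
  ],
)

```text
t: 26.92
eef_pos: [579.4, 320.0, 229.3]
tool_rot: [-3.142, -0.0, 0.188]
force: [0.3, -1.5, 0.5]
width: 0.288
```

carry_out(
  plan=[
    [0,0,0.003,0,0,0,0.2],
    [0,0,0,0,0,0,0.4],
    [0,0,0,0,0,0,0.5],
    [0,0,0,0,0,0,0.5],
    [0,0,0,0,0,0,0.5],
    [0,0,-0.1,0,0,0,0.5],
    [0,0,-0.2,0,0,0,0.5],
    [0,0,-0.2,0,0,0,0.5],
    [0,0,-0.05,0,0,0,0.5],
    [0,0,0,0,0,0,0.5],
  ],
)

```text
t: 27.75
eef_pos: [579.8, 320.4, 313.9]
tool_rot: [-3.14, -0.004, 0.188]
force: [0.5, 0.6, -0.5]
width: 0.5
```

```bash
python3 - <<'E'
from h import *
go(433.1,469.1,240,.188)
E
```

```text
shift [-0.777 -1.156  0.491] |mm| 221.6 turn [-0.0005 -0.0012  0.0001] F [ 0.53  0.61 -0.47]
```

carry_out(
  plan=[
    [-0.0777,-0.1156,0,0,0,0,0.65],
    [-0.0777,-0.1156,0,0,0,0,0.65],
    [-0.0777,-0.1156,0,0,0,0,0.65],
    [-0.0777,-0.1156,0,0,0,0,0.65],
    [-0.0777,-0.1156,0,0,0,0,0.65],
    [-0.0777,-0.1156,0,0,0,0,0.65],
    [-0.0777,-0.1156,0,0,0,0,0.65],
    [-0.0777,-0.1156,0,0,0,0,0.65],
    [-0.0777,-0.1156,0.1,0,0,0,0.65],
    [-0.0777,-0.1156,0.1,0,0,0,0.65],
    [0,0,0.15,0,0,0,0.65],
    [0,0,0.14,0,0,0,0.65],
    [0,0,0,0,0,0,0.65],
    [0,0,0,0,0,0,0.65],
  ],
)

```text
t: 28.92
eef_pos: [432.0, 468.2, 236.5]
tool_rot: [3.14, 0.002, 0.189]
force: [0.3, 0.3, 0.6]
width: 0.644
```

```bash
python3 - <<'E'
from h import *
c=capture("scene");go(433.1,469.1,198.1,.188)
P=cloud(c);H=cv2.cvtColor(c["img"],cv2.COLOR_BGR2HSV).astype(int);X,Y,Z=P[...,0],P[...,1],P[...,2]
m=(H[...,1]<60)&(H[...,2]>140)&(Z>60)&(Z<80)&(X>350)&(X<720)&(Y>0)&(Y<400)
k,L,st,ce=cv2.connectedComponentsWithStats(m.astype(np.uint8))
for i in range(1,k):
    if st[i,4]>25:print("neck",st[i],rect(P[L==i]))
cv2.imwrite("pics/g8.png",cv2.resize(c["img"][130:330,180:340],None,fx=3.5,fy=3,interpolation=cv2.INTER_CUBIC))
E
```

```text
shift [ 0.005 -0.003  0.264] |mm| 39.6 turn [0.0001 0.0002 0.    ] F [0.   0.25 0.88]
```

View pics/g8.png

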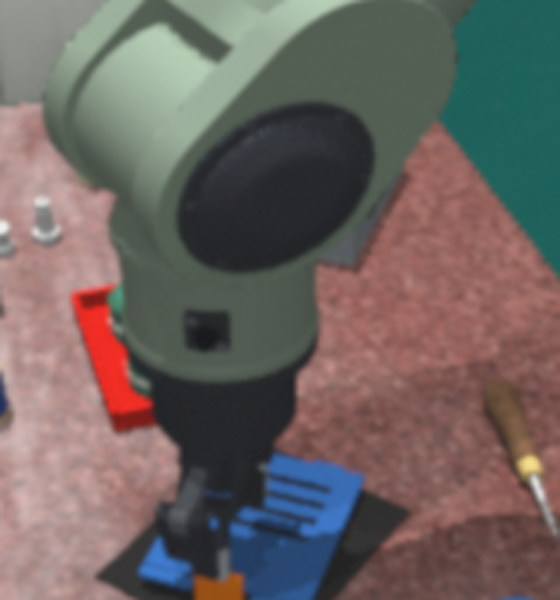

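The fingers are lined up over tab and rib again (crop about (218,570)).

carry_out(
  plan=[
    [0.005,-0.003,0.07,0,0,0,0.65],
    [0,0,0.07,0,0,0,0.65],
    [0,0,0.07,0,0,0,0.65],
    [0,0,0.04,0,0,0,0.65],
    [0,0,0,0,0,0,0.65],
    [0,0,0,0,0,0,0.5],
    [0,0,0,0,0,0,0.4],
    [0,0,0,0,0,0,0.3],
    [0,0,0,0,0,0,0.2],
    [0,0,0,0,0,0,0.2],
    [0,0,0,0,0,0,0.2],
    [0,0,0,0,0,0,0.2],
    [0,0,0,0,0,0,0.2],
  ],
  force=40,
)

```text
t: 30.05
eef_pos: [433.2, 469.4, 201.3]
tool_rot: [-3.141, -0.001, 0.188]
force: [-0.9, -0.8, 7.6]
width: 0.277
```

carry_out(
  plan=[
    [0,0,-0.05,0,0,0,0.2],
    [0,0,-0.15,0,0,0,0.2],
    [0,0,-0.2,0,0,0,0.2],
    [0,0,-0.25,0,0,0,0.2],
    [0,0,-0.25,0,0,0,0.2],
    [0,0,-0.25,0,0,0,0.2],
    [0,0,-0.15,0,0,0,0.2],
    [0,0,0,0,0,0,0.2],
    [0,0,0,0,0,0,0.2],
  ],
)

```text
t: 30.8
eef_pos: [432.9, 469.1, 396.9]
tool_rot: [-3.14, -0.002, 0.188]
force: [0.0, -0.3, -3.3]
width: 0.275
```

```bash
python3 - <<'E'
from h import *
b=np.array([599.9,98.6,261.4])  # grip TCP at seat
th=.35;u=np.array([np.sin(.1885),-np.cos(.1885),0]);up=np.array([0,0,1.])
ax=R.from_rotvec(th*np.cross(up,u))
piv=b+112.8*u-185.4*up
T=piv+ax.apply(b-piv)          # tilted, tongues in
pre=T-27*ax.apply(u)           # drawn back
print("piv",piv,"tilted",T,"pre",pre)
s,Q=pose();print(s["eef_pos"],s["tool_rot"],s["force"])
go(*(pre+40*up),.1885)
E
```

```text
piv [621.03710433 -12.20190802  76.        ] tilted [613.09420242  29.4352374  288.83857364] pre [608.34152765  54.34902997 298.09681444]
[432.9477417  469.05932968 396.92259813] [-3.13995308e+00 -2.13851745e-03  1.88262992e-01] [ 2.19412075e-03 -3.49076839e-01 -3.27287104e+00]
shift [0.63  2.935 0.389] |mm| 454.1 turn [-0.0005 -0.0007 -0.0001] F [ 0.   -0.35 -3.27]
```

carry_out(
  plan=[
    [0.035,0.163,0,0,0,0,0.2],
    [0.035,0.163,0,0,0,0,0.2],
    [0.035,0.163,0,0,0,0,0.2],
    [0.035,0.163,0,0,0,0,0.2],
    [0.035,0.163,0,0,0,0,0.2],
    [0.035,0.163,0,0,0,0,0.2],
    [0.035,0.163,0,0,0,0,0.2],
    [0.035,0.163,0,0,0,0,0.2],
    [0.035,0.163,0,0,0,0,0.2],
    [0.035,0.163,0,0,0,0,0.2],
    [0.035,0.163,0,0,0,0,0.2],
    [0.035,0.163,0,0,0,0,0.2],
    [0.035,0.163,0,0,0,0,0.2],
    [0.035,0.163,0,0,0,0,0.2],
    [0.035,0.163,0,0,0,0,0.2],
    [0.035,0.163,0,0,0,0,0.2],
    [0.035,0.163,0,0,0,0,0.2],
    [0.035,0.163,0,0,0,0,0.2],
    [0,0,0,0,0,0,0.2],
    [0,0,0,0,0,0,0.2],
  ],
)

```text
t: 32.47
eef_pos: [608.1, 53.1, 393.8]
tool_rot: [3.141, 0.002, 0.186]
force: [-0.2, 0.7, -1.5]
width: 0.278
```

```bash
python3 - <<'E'
from h import *
s=get_state();print(s["eef_pos"],s["tool_rot"],s["force"])
z0=s["eef_pos"][2]-177.4
c=capture("scene");P=cloud(c);H=cv2.cvtColor(c["img"],cv2.COLOR_BGR2HSV).astype(int)
d=P-[*s["eef_pos"][:2],z0]
m=(H[...,0]>98)&(H[...,0]<120)&(H[...,1]>130)&(abs(d[...,2])<12)&(np.hypot(d[...,0],d[...,1])<150)
q=d[m];
u=np.array([np.sin(.1885),-np.cos(.1885)]);w=np.array([np.cos(.1885),np.sin(.1885)])
A=np.c_[q[:,:2]@u,q[:,:2]@w,np.ones(len(q))]
for i in range(3):
    k=np.linalg.lstsq(A,q[:,2],rcond=None)[0];r=q[:,2]-A@k;g=abs(r)<2.5;A,q=A[g],q[g]
print(len(q),"tilt x,y, dz at grip",k.round(4),"dz at centre",k@[46.8,0,1],rect(q),"x range",np.percentile(A[:,0],[.5,99.5]),"y range",np.percentile(A[:,1],[.5,99.5]))
cv2.imwrite("pics/g9.png",cv2.resize(c["img"][70:230,190:340],None,fx=4,fy=3.7,interpolation=cv2.INTER_CUBIC))
E
```

```text
[608.14232468  53.10587593 393.80539173] [3.14141041e+00 2.28766264e-03 1.85973523e-01] [-0.23767947  0.73387154 -1.52829006]
485 tilt x,y, dz at grip [ 9.6000e-03  5.0000e-04 -2.9386e+00] dz at centre -2.489665763232681 [  5.9 -43.  100.  130.7  10.1] x range [-20.2746183  104.36584473] y range [-52.10056095  46.84446495]
```

View pics/g9.png

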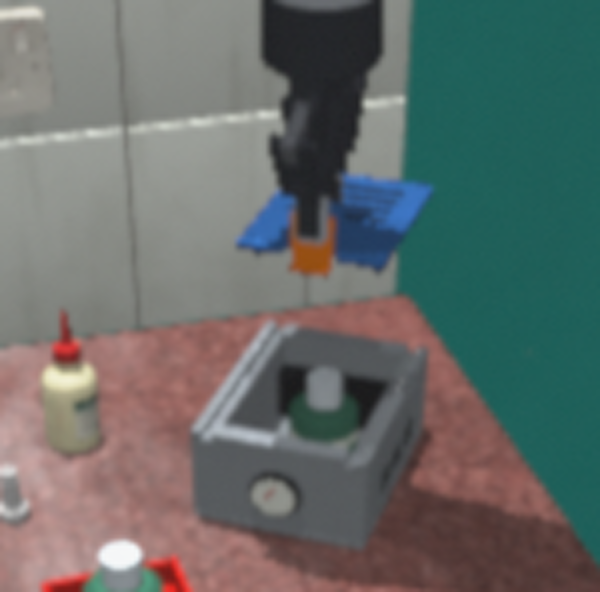

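The hanging cover is level, A is upright in the bay, and the cover sits 3 mm lower in the grip than before, so I allow for that. Next I tilt and approach.

carry_out(
  plan=[
    [0,0,0,0.0278,0,0,0.2],
    [0,0,0,0.0278,0,0,0.2],
    [0,0,0,0.0278,0,0,0.2],
    [0,0,0,0.028,0,0,0.2],
    [0,0,0,0,0,0,0.2],
    [0,0,0,0,0,0,0.2],
    [0,0,0,0,0,0,0.2],
  ],
)

```text
t: 33.1
eef_pos: [608.0, 55.2, 395.0]
tool_rot: [-2.794, 0.001, 0.189]
force: [-0.3, 0.6, -1.4]
width: 0.273
```

```bash
cat >> h.py <<'E'
b=np.array([599.9,98.6,264.3]);u=np.array([np.sin(.1885),-np.cos(.1885),0]);up=np.array([0,0,1.])
piv=b+112.8*u-(b[2]-76)*up
def seat(th,back=0,lift=0):
    ax=R.from_rotvec(th*np.cross(up,u))
    p=piv+ax.apply(b-piv)-back*ax.apply(u)+lift*up
    o=ax*R.from_euler('xyz',[np.pi,0,.1885])
    s,T=pose();print("shift",np.round(T.inv().apply(p-s["eef_pos"])/150,4),"turn",np.round((T.inv()*o).as_rotvec()/np.pi,4),"F",np.round(s["force"],1),"pos",np.round(s["eef_pos"],1))
E
python3 - <<'E'
from h import *
seat(.35,27,30);seat(.35,27,0);seat(.35,0,0)
E
```

```text
shift [0.0016 0.1573 0.3979] turn [0.0009 0.0003 0.0002] F [-0.3  0.6 -1.4] pos [608.   55.2 395. ]
shift [0.0017 0.2253 0.586 ] turn [0.0009 0.0003 0.0002] F [-0.3  0.6 -1.4] pos [608.   55.2 395. ]
shift [0.0016 0.4053 0.5865] turn [0.0009 0.0003 0.0002] F [-0.3  0.6 -1.4] pos [608.   55.2 395. ]
```

carry_out(
  plan=[
    [0,0.0282,0.0733,0,0,0,0.2],
    [0,0.0282,0.0733,0,0,0,0.2],
    [0,0.0282,0.0733,0,0,0,0.2],
    [0,0.0282,0.0733,0,0,0,0.2],
    [0,0.0282,0.0733,0,0,0,0.2],
    [0,0.0282,0.0733,0,0,0,0.2],
    [0,0.0282,0.0733,0,0,0,0.2],
    [0,0.014,0.036,0,0,0,0.2],
    [0,0.007,0.018,0,0,0,0.2],
    [0,0,0,0,0,0,0.2],
    [0,0,0,0,0,0,0.2],
  ],
)

```text
t: 34.02
eef_pos: [608.7, 52.9, 304.3]
tool_rot: [-2.792, -0.0, 0.188]
force: [0.3, -0.9, -2.2]
width: 0.275
```

```bash
python3 - <<'E'
from h import *
c=capture("scene");seat(.35,27,0);seat(.35,0,0)
cv2.imwrite("pics/g10.png",cv2.resize(c["img"][110:230,200:330],None,fx=5,fy=4.8,interpolation=cv2.INTER_CUBIC))
E
```

```text
shift [-0.0006  0.0058  0.0246] turn [ 0.     -0.0003  0.    ] F [ 0.2 -0.5 -2.3] pos [608.7  52.9 304.6]
shift [-0.0006  0.1858  0.0246] turn [ 0.     -0.0003  0.    ] F [ 0.2 -0.5 -2.3] pos [608.7  52.9 304.6]
```

View pics/g10.png

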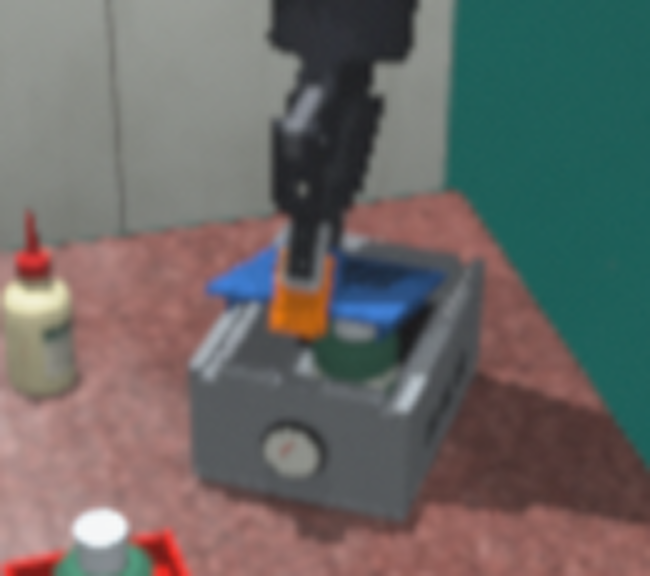

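The tilted cover is just behind the far lip, centred between the walls. I'm lowering it 4 mm and sliding the tongues in.

carry_out(
  plan=[
    [0,0.003,0.012,0,0,0,0.2],
    [0,0.003,0.012,0,0,0,0.2],
    [0,0,0,0,0,0,0.2],
    [0,0.03,0,0,0,0,0.2],
    [0,0.03,0,0,0,0,0.2],
    [0,0.03,0,0,0,0,0.2],
    [0,0.03,0,0,0,0,0.2],
    [0,0,0,0,0,0,0.2],
    [0,0,0,0,0,0,0.2],
  ],
)

```text
t: 34.82
eef_pos: [611.7, 36.3, 294.0]
tool_rot: [-2.792, 0.0, 0.188]
force: [0.4, 0.7, -2.4]
width: 0.277
```

carry_out(
  plan=[
    [0,0.02,0,0,0,0,0.2],
    [0,0.02,0,0,0,0,0.2],
    [0,0.015,0,0,0,0,0.2],
    [0,0.005,0,0,0,0,0.2],
    [0,0,0,0,0,0,0.2],
    [0,0,0,0,0,0,0.2],
  ],
)

```text
t: 35.32
eef_pos: [613.2, 28.4, 291.1]
tool_rot: [-2.792, 0.0, 0.188]
force: [-0.7, -0.3, -1.7]
width: 0.279
```

```bash
python3 - <<'E'
from h import *
seat(.35);seat(.2);seat(.1);seat(0)
E
```

```text
shift [ 0.0008 -0.0011 -0.0028] turn [-0.     -0.     -0.0001] F [-0.7 -0.3 -1.7] pos [613.2  28.4 291.1]
shift [ 0.0007 -0.1802  0.1237] turn [-0.0478 -0.     -0.0001] F [-0.7 -0.3 -1.7] pos [613.2  28.4 291.1]
shift [ 0.0007 -0.2883  0.2223] turn [-0.0796 -0.     -0.0001] F [-0.7 -0.3 -1.7] pos [613.2  28.4 291.1]
shift [ 0.0007 -0.3859  0.3312] turn [-1.114e-01  0.000e+00 -1.000e-04] F [-0.7 -0.3 -1.7] pos [613.2  28.4 291.1]
```

carry_out(
  plan=[
    [0,-0.0435,0.0271,-0.01114,0,0,0.2],
    [0,-0.0435,0.0271,-0.01114,0,0,0.2],
    [0,-0.0435,0.0271,-0.01114,0,0,0.2],
    [0,-0.0435,0.0271,-0.01114,0,0,0.2],
    [0,-0.0435,0.0271,-0.01114,0,0,0.2],
    [0,-0.0435,0.0271,-0.01114,0,0,0.2],
    [0,-0.0435,0.0271,-0.01114,0,0,0.2],
    [0,0,0,0,0,0,0.2],
    [0,0,0,0,0,0,0.2],
  ],
)

```text
t: 36.07
eef_pos: [603.5, 79.1, 274.7]
tool_rot: [-3.036, 0.0, 0.19]
force: [0.6, -0.7, -2.4]
width: 0.274
```

```bash
python3 - <<'E'
from h import *
seat(.105);seat(0)
c=capture("scene")
cv2.imwrite("pics/g11.png",cv2.resize(c["img"][110:230,200:330],None,fx=5,fy=4.8,interpolation=cv2.INTER_CUBIC))
E
```

```text
shift [ 0.0005  0.0033 -0.003 ] turn [-0.0002  0.0001  0.0004] F [ 0.6 -0.7 -2.4] pos [603.5  79.1 274.7]
shift [ 0.0007 -0.1241  0.0829] turn [-0.0337  0.0001  0.0004] F [ 0.6 -0.7 -2.4] pos [603.5  79.1 274.7]
```

View pics/g11.png

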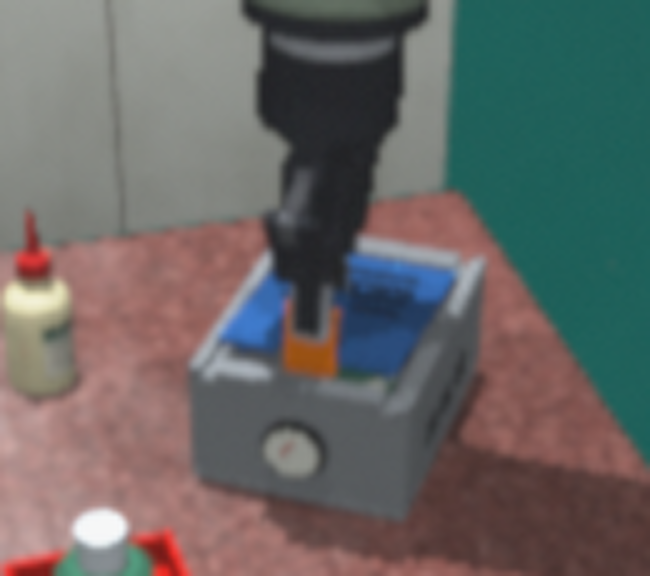

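The cover lies inside its frame with the tongue end under the far lip. I'll finish the swing.

carry_out(
  plan=[
    [0,-0.042,0.0275,-0.01114,0,0,0.2],
    [0,-0.042,0.0275,-0.01114,0,0,0.2],
    [0,-0.041,0.0275,-0.0115,0,0,0.2],
    [0,0,0,0,0,0,0.2],
    [0,0,0,0,0,0,0.2],
  ],
)

```text
t: 36.53
eef_pos: [600.2, 97.8, 264.1]
tool_rot: [3.141, -0.001, 0.188]
force: [0.4, 1.5, 1.5]
width: 0.273
```

```bash
python3 - <<'E'
from h import *
seat(0)
E
```

```text
shift [-0.0012 -0.0055 -0.0015] turn [ 0.     -0.0003 -0.0001] F [0.4 1.5 1.5] pos [600.2  97.8 264.1]
```

carry_out(
  plan=[
    [0,-0.002,0.008,0,0,0,0.2],
    [0,0,0.006,0,0,0,0.2],
    [0,0,0,0,0,0,0.2],
    [0,0,0,0,0,0,0.2],
  ],
)

```text
t: 36.87
eef_pos: [600.2, 97.6, 263.8]
tool_rot: [-3.141, -0.002, 0.187]
force: [-12.7, -0.2, 36.9]
width: 0.279
```

carry_out(
  plan=[
    [0,0,-0.008,0,0,0,0.2],
    [0,0,0,0,0,0,0.2],
    [0,0,0,0,0,0,0.35],
    [0,0,0,0,0,0,0.45],
    [0,0,0,0,0,0,0.55],
    [0,0,0,0,0,0,0.65],
    [0,0,0,0,0,0,0.65],
    [0,0,0,0,0,0,0.65],
    [0,0,-0.1,0,0,0,0.65],
    [0,0,-0.2,0,0,0,0.65],
    [0,0,-0.25,0,0,0,0.65],
    [-0.15,0,-0.2,0,0,0,0.65],
    [-0.25,0,0,0,0,0,0.65],
    [-0.25,0,0,0,0,0,0.65],
    [-0.25,0,0,0,0,0,0.65],
    [0,0,0,0,0,0,0.65],
    [0,0,0,0,0,0,0.65],
  ],
)

```text
t: 38.28
eef_pos: [466.1, 72.5, 375.8]
tool_rot: [3.14, -0.001, 0.188]
force: [-0.2, 0.2, 0.4]
width: 0.645
```

```bash
python3 - <<'E'
from h import *
for n in("scene","top"):
    c=capture(n);P=cloud(c);H=cv2.cvtColor(c["img"],cv2.COLOR_BGR2HSV).astype(int);h,s,v=[H[...,i] for i in range(3)];X,Y,Z=P[...,0],P[...,1],P[...,2]
    B=(X>520)&(X<700)&(Y>-40)&(Y<150)
    for nm,m in(("cover",(h>100)&(h<118)&(s>150)&(Z>70)&(Z<95)&B),("tab",(h>8)&(h<22)&(s>150)&(Z>70)&B),("rib",(h>95)&(h<125)&(Z>96)&(Z<125)&B),("necks",(s<60)&(v>140)&(Z>60)&(Z<85)&(X>540)&(Y>200)&(Y<400))):
        if m.sum()>3:
            q=P[m];A=np.c_[q[:,:2]-q[:,:2].mean(0),np.ones(len(q))];k=np.linalg.lstsq(A,q[:,2],rcond=None)[0]
            print(n,nm,m.sum(),rect(q),np.percentile(q[:,2],[5,50,95]).round(1),"slope",k[:2].round(3) if nm=="cover" else "")
    if n=="scene":cv2.imwrite("pics/g12.png",cv2.resize(c["img"][130:290,180:330],None,fx=4,fy=3.7,interpolation=cv2.INTER_CUBIC))
print(get_state()["force"],get_state()["eef_pos"])
E
```

```text
scene cover 653 [607.5  54.9 100.2 123.8  10.5] [82.3 84.2 86.3] slope [-0.     0.003]
scene tab 66 [596.1 115.7  23.9   8.7   8.6] [ 86.   98.4 109. ] slope 
scene rib 54 [600.1  99.4  30.4  28.4  14.4] [ 97.9 105.2 111. ] slope 
scene necks 184 [742.1 245.8  48.4 385.5  69.2] [63.1 73.5 76. ] slope 
top cover 700 [610.5  52.7  96.8 125.4  11. ] [80.5 83.5 86.6] slope [0.003 0.001]
top tab 23 [597.1 114.2  24.7   3.   10.4] [ 80.6 103.9 111.8] slope 
top rib 26 [604.7  86.4  25.6   6.2   8.9] [100.  108.1 112.2] slope 
top necks 131 [740.1 244.9  48.7 375.6  69.2] [69.8 73.8 76.6] slope 
[ 0.3401233  -0.60834505  0.42300608] [467.89653257  73.07367487 375.55763499]
```

View pics/g12.png

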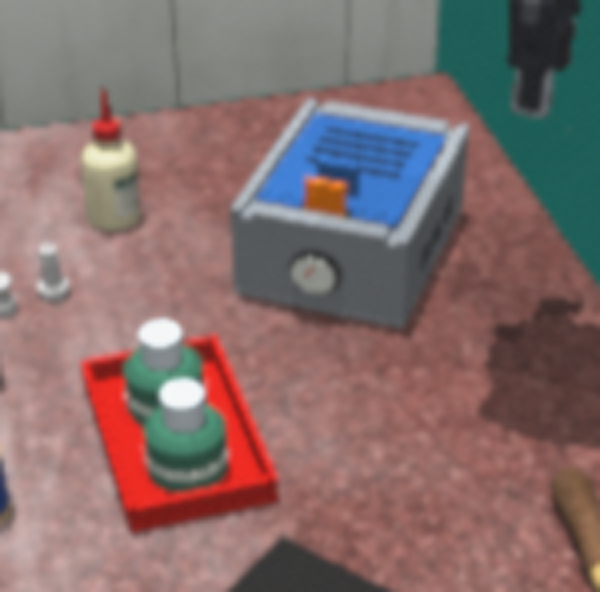

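The cover is flush (plate at z 84, slope at or below 0.003) and the tab is out: tab to rib is 28 mm, as at the start. The tray at (180,430) holds both spent canisters upright, so I'm handing in.

```bash
python3 -c "
from plant import *
print(hand_in())"
```

```text
the job is handed in; nothing more can be done
None
```

The job is handed in, and my last checks showed everything where it should be; the hand-in itself reports no verdict. I freed the cover and laid it flat on the mat, then weighed the three canisters present (no fourth was in sight).

| Canister | Weight on lifting | Sorted as | Placed |
|---|---|---|---|
| A | about 4.4 N | full | bay |
| B | about 1.9 N | spent | tray |
| C | about 1.1 N | spent | tray |

I then refitted the cover, tongues first, with the tab held in as it swung down.

**Last checks:**
- **Cover:** its upper face is at 84 mm with a slope of 0.003 or less, within about 2 mm of where it started.
- **Tab:** it has sprung out, 28 mm from the rib as at the start.
- **Canisters and bench:** both spent canisters stand upright in the tray. A stood upright in the bay when last seen, before the cover went on. The oil bottle had not moved in the last picture and the blue spool in the last top view.
- **Robot:** it is clear of everything.

**What disagreed:**
- The second grip on the cover was 3 mm higher than the first. I measured this and allowed for it.
- My final image check for the tray canisters picked up other things on the bench, so their last check is by eye from the picture.

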